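Find where the pump wheel rubs, park it there and close the spring bay

TASK

The pump's drive wheel rubs on the white pad at one place of its turn: turn it by the red crank knob, feel where the drag rises, and leave it standing at the middle of the rubbing place, where it drags most, so that the fitter finds it there. Then close the bay beside it with the blue cover board: tongue angled into the groove under the lip, then lowered flat behind the ridge. Leave the bottle, the jar and the wrench alone.

Things in the scene. Friction and masses are not known exactly. Their poses are not given: they have to be found in the camera images.
- machine: pump drive: grey case fixed to the bench, 200 mm (its x) by 375 mm (its y, -180 to +195 mm), flat deck 60 mm above the bench. Origin on the bench; z up. On the deck: the wheel (axle at y +100 mm), the white sprung pad, then the open spring bay (hole 100 by 94 mm, 30 mm deep, y -140 to -46 mm) with black groove, ridge and two side cheeks
- axle (a point): fixed point on the wheel's axis at the level of the wheel's upper face, 82 mm above the bench (machine x 0, y 100 mm); axes as the machine's
- pad_face (a point): fixed point at the face of the white pad, at the wheel's rim, on the line from axle to bay. The rub happens only here, when a high place of the rim, too slight to see, passes the pad
- groove_mouth (a point): middle of the groove's mouth, on the deck below the lip's edge (machine y -152 mm, z 60 mm); axes as the machine's. The groove runs along x and goes in towards -y: 16 mm deep, 10 mm high inside, its floor the deck; lip top 15 mm above the deck, fittings 144 mm wide
- ridge (a point): foot of the black ridge, middle of its face towards the groove (machine y -36 mm, z 60 mm): 132 mm long in x, 6 mm thick, 7 mm high
- cover_home (a point): where the cover's origin lies when it is home (machine x 0, y -94 mm, z 60 mm), cover axes along the machine's: flat on the deck, about 3 mm to spare at lip and at ridge. Two cheeks 8 mm high, inner faces at x +-66 mm, leave 6 mm at each side
- wheel: aluminium wheel lying flat, 170 mm across, upper face 82 mm above the bench, hub 10 mm higher. Origin on its axis, z up, its x axis points to the knob. Turns endlessly both ways and stays where left. Even drag (about 1 N at the knob), but over one stretch of about 40 degrees it rises to 5 to 8 N in mid-stretch. The stretch is never at the start position
- crank_knob: red upright crank knob on the wheel, a cylinder 24 mm across and 50 mm tall that spins freely on its own axis, 55 mm from the axle. Origin in the centre of its lower end, 86 mm above the bench; its top is at 136 mm
- cover: blue board 120 mm (its x) by 110 mm (its y), 12 mm thick, 0.3 kg, flat on the bench at the start. Origin mid-underside; z up. Tongue on the -y edge: 110 mm wide, 4 mm thick, flush with the underside, 14 mm long (ends at y -69 mm). Black rib to hold it by, in the middle of its top: 70 mm long in x, 16 mm thick in y, 30 mm tall, top 42 mm above the underside
- tongue_tip (a point): middle of the tongue's outer end on the cover (y -69 mm, z 2 mm of the cover)
- reagent_bottle: clear bottle with red cap, 70 mm across, 170 mm tall, origin under its centre: leave alone
- amber_jar: amber jar with white cap, 68 mm across, 100 mm tall, origin under its centre: leave alone
- wrench: steel wrench, 180 mm long, lying on the bench: leave alone
Not all that is in view belongs to the job. Several things have the shape of the cover; the one meant has the colours described above.

How it is judged (in metres and radians):
On the way, in this order (a step that is already met when the one before it is completed fails the run):
1. the wheel stands still, let go, in the middle of its rubbing place: the pad presses on it with more than 3 N (within about 13 degrees of where it drags most) (contact force between wheel and anything else above 3 N and contact force between each of the arm, the fingers and wheel below 0.2 N and angular speed of wheel below 0.05 rad/s), for 0.3 s.
2. the cover lies flat with its tongue in the groove and its free edge behind the ridge (angle between cover's own z axis and vertical below 0.04 rad and y of tongue_tip in the frame of groove_mouth between -0.018 and -0.005 m and x of tongue_tip in the frame of groove_mouth between -0.015 and 0.015 m and z of tongue_tip in the frame of groove_mouth between -0.002 and 0.006 m and y of cover in the frame of machine between -0.1 and -0.088 m and z of cover in the frame of machine between 0.057 and 0.063 m and linear speed of cover below 0.02 m/s), for 0.2 s.
At the end, for the whole second after the job is handed in: the wheel stands still, the pad pressing on it with over 3 N (within about 13 degrees of the place of most drag); the cover lies flat (within 0.04 rad), at rest on the deck, its tongue at least 5 mm into the groove and its free edge behind the ridge (all of step 2 and contact force between wheel and anything else above 3 N and angular speed of wheel below 0.05 rad/s); the robot touches nothing.
It fails at once if the bottle, the jar or the wrench is shifted by more than 30 mm (distance of any of reagent_bottle, amber_jar, wrench from where it was at the start of the episode above 0.03 m).
It also fails if it takes over 72 s, if anything falls off the work surface, if the arm or the gripper's body presses on something with over 40 N, if the wrist force passes 120 N, or if a joint passes its speed limit or range.

ROBOT

A 6-joint arm with a two-finger parallel gripper is mounted at the origin on the work surface. World frame = base frame: x ahead of the robot, y to its left, z up, the work surface at z = 0. Lengths are in m, angles in degrees, forces in N, time in s.
With the tool pointing down it reaches from about 0.25 to 0.725 m from the base axis. Payload 9.7 kg.
Tool frame: the origin (TCP) lies midway between the tips of the shut fingers; the grasp point (between the pads) lies 19 mm behind it (bot.pinch_z is the distance from the TCP to the grasp point, in m); z points along the fingers, y is the line along which they close (so a half turn about z gives the same grasp; the last joint's range is limited). The gripper opens to 85 mm and grips with 20 to 120 N. Pads are 22 mm wide; open, the fingers measure 114 mm over their backs; the gripper's body (76 mm by 85 mm) begins 54 mm behind the grasp point. The pads swing forward as they close: fully open they stand 13 mm farther back than shut.
Start: joints at [0, 4.979, 10.078, 95.1, 0, 90], TCP at [0.55, -0, 0.231] pointing down, gripper open.
Joint ranges: [-179.16, 179.16], [-48.56, 103.87], [-65.8, 70.77], [-126.05, 130.52], [-82.76, 87.17], [-180, 180]. Speed limits (degrees/s): [127.2, 127.2, 147.25, 180, 180, 180].

INTERFACE

Orientations are given as [roll, pitch, yaw] about the fixed x, y, z axes, in that order (R = Rz(yaw) Ry(pitch) Rx(roll)).
In Python, from workcell import sensors, camera, ticket, bot gives the robot as it stands.
- The arm moves only by the shell command python3 -m handwheel 'ROWS' [FORCE]. ROWS is a JSON object of lists of equal length, an entry for each row: "gripper": the opening, from -1 (shut) to 1 (fully open); "slide": the shift along the tool's x, y, z in mm, a list of three; "yaw": the turn about the tool's z in rad. A call has 1 to 8 rows; each row shifts and turns the commanded pose from where the row before left it, along the tool's axes as they then stand; what a row does not reach is not made up. A row lasts 1/12 s, in which the tool goes at most 41.7 mm and 7.16 degrees, less where a joint would pass 70% of its speed; a pose out of reach is approached as far as the arm can. A call is refused whole if a number of a shift passes 41.7 or a number of a turn 0.125, either way. A call with a gripper value outside its range is refused whole. The fingers move at their own pace and stop on an object; FORCE is the grip in N (left out, the last holds). Time passes only in rows, so rows that do not move let the fingers close. It gives the time, the measured TCP pose, the force, the opening and the grip force at its end, in the units of the state.
- sensors.get_obs(): the state, without advancing time (a new reading comes with each control period).
- camera(name): name is "scene" or "side" or "wrist"; returns a dict with "img" (480x640x3 uint8, red, green, blue), "fx", "fy", "cx", "cy" (pixels), "R" (3x3) and "t" (3): a world point X has camera coordinates R X + t. Camera axes: x right, y down, z forward; pixel columns grow to the right and rows downward; lengths in m; the calibration is good to about 2 mm. A picture is of the moment at which its call begins. There is no depth.
- ticket.job_done(): hands the job in; it is judged then, once.
The state is a dict: "time": time; "q": joint angles; "qd": joint speeds; "joint_efforts": joint torques, N m; "ee_pos": TCP position; "tcp_rot": TCP orientation; "wrist_force": force on the tool from outside, world axes, zero at the start; "torque": the same for the moment, N m; "opening": finger opening in m; "grasp_force": force on a finger pad.
Only numpy, scipy, OpenCV 4.12 (cv2) and the standard library are available. Lean on these libraries where they do the work, as an engineer would, in place of code of your own. Each camera call takes 0.05 s, during which the arm holds its last target. There are 200 camera calls.

## Working session

There is one attempt and no reset: what is moved stays moved. The work goes in short steps, Python scripts to look and compute and a shell command to move; the robot and the scene stay as the last step left them, time stands still between calls to the robot, and variables do not carry over. Pictures are saved under pics/ and viewed, at most 10 in all, crops included, and the job is handed in when it is done.

```bash
mkdir -p pics; ls
cat > h.py <<'E'
import cv2,numpy as np
from workcell import sensors,camera,ticket,bot
def snap(n,f=None):
    c=camera(n)
    if f: cv2.imwrite('pics/'+f,c['img'][:,:,::-1])
    return c
def ray(c,u,v):
    d=np.array([(u-c['cx'])/c['fx'],(v-c['cy'])/c['fy'],1.]);R=np.array(c['R']);t=np.array(c['t']).ravel()
    return -R.T@t,R.T@d
def onz(c,u,v,z):
    o,d=ray(c,u,v);return o+d*(z-o[2])/d[2]
def tri(a,pa,b,pb):
    o1,d1=ray(a,*pa);o2,d2=ray(b,*pb);d1/=np.linalg.norm(d1);d2/=np.linalg.norm(d2)
    s=np.linalg.lstsq(np.c_[d1,-d2],o2-o1,rcond=None)[0]
    p,q=o1+s[0]*d1,o2+s[1]*d2;return (p+q)/2,np.linalg.norm(p-q)
def proj(c,X):
    p=np.array(c['R'])@X+np.array(c['t']).ravel();return c['fx']*p[0]/p[2]+c['cx'],c['fy']*p[1]/p[2]+c['cy']
E
python3 - <<'E'
from h import *
a=snap('scene','a.png');b=snap('side','b.png');w=snap('wrist','w.png')
o=sensors.get_obs();print(o,bot.pinch_z)
for c in(a,b,w):print(ray(c,320,240))
E
```

```text
pics
{'time': 0.15, 'q': array([1.59196518e-03, 5.00514287e+00, 1.00452547e+01, 9.50988001e+01,
       3.61356045e-04, 9.00002818e+01]), 'qd': array([-0.06311479, -0.0453457 ,  0.16096866, -0.00278341,  0.05941233,
       -0.01646332]), 'joint_efforts': array([-3.04631758e-03, -5.20762289e+01,  4.65044117e+01,  1.38444663e-02,
       -2.16874664e-04, -1.82086734e-05]), 'ee_pos': array([5.49834487e-01, 1.70746230e-05, 2.30736956e-01]), 'tcp_rot': array([-1.79941312e+02, -3.61067165e-04,  9.00013098e+01]), 'wrist_force': array([-0.78692474,  0.77215528, -1.17931153]), 'torque': array([-0.00996144,  0.02230944,  0.03380649]), 'grasp_force': 0.0, 'opening': 0.085431518698822} 0.0187
(array([ 1.05590237, -0.3696675 ,  1.17145204]), array([-0.41742813,  0.2817995 , -0.86391902]))
(array([-0.03630962,  0.92235118,  0.85168582]), array([ 0.40330706, -0.70337109, -0.58560971]))
(array([0.55018307, 0.08542544, 0.37398911]), array([-0.00406491, -0.32783709, -0.94472984]))
```

View pics/a.png

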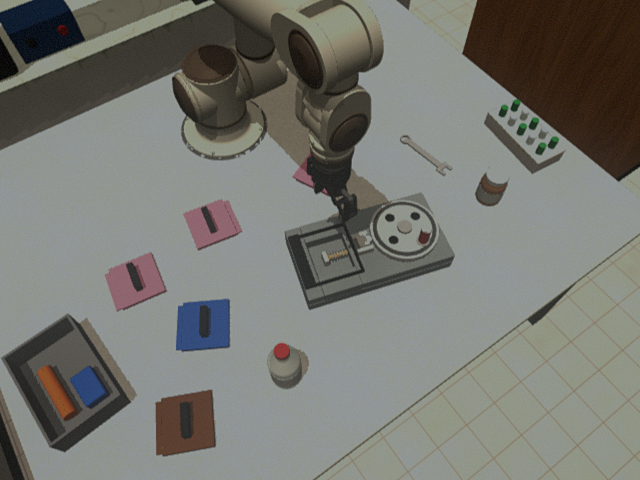

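View pics/b.png

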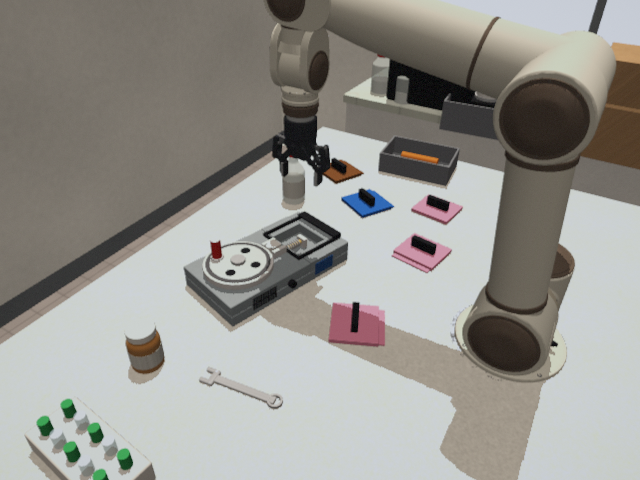

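Scene: machine at about (370,245), knob (424,237), blue cover (203,325), bottle (284,365), jar (490,187), wrench (425,155). Side: knob (216,248), blue cover (367,203).

Run:
```python
from h import *
a=cv2.imread('pics/a.png');b=cv2.imread('pics/b.png')
m=np.zeros((600,800,3),np.uint8)
m[:300,:400]=cv2.resize(a[180:320,270:457],(400,300),interpolation=2)
m[:300,400:]=cv2.resize(a[280:370,160:280],(400,300),interpolation=2)
m[300:,:400]=cv2.resize(b[205:325,180:360-20],(400,300),interpolation=2)
m[300:,400:]=cv2.resize(b[165:240,320:420],(400,300),interpolation=2)
cv2.imwrite('pics/crop.png',m)
ca=camera('scene');cb=camera('side')
for n,c in(('scene',ca),('side',cb)):
    hsv=cv2.cvtColor(c['img'],cv2.COLOR_RGB2HSV)
    for nm,lo,hi in(('blue',(105,120,40),(125,255,255)),('red',(170,130,40),(180,255,255)),('red0',(0,150,40),(4,255,255))):
        k,l,s,ce=cv2.connectedComponentsWithStats(cv2.inRange(hsv,lo,hi))
        for i in range(1,k):
            if s[i,4]>40:
                cn=cv2.findContours((l==i).astype(np.uint8),0,2)[0][0]
                print(n,nm,s[i],ce[i].round(1),cv2.approxPolyDP(cv2.convexHull(cn),2,True)[:,0].tolist())
```

```text
scene blue [   0    0   69   34 1269] [31.1 13.7] [[68, 9], [10, 33], [0, 20], [0, 13], [34, 0], [62, 0]]
scene blue [ 176  300   53   51 2074] [202.6 325.6] [[228, 301], [227, 346], [182, 350], [176, 348], [178, 307], [184, 303]]
scene blue [ 70 366  36  41 797] [ 87.4 385.7] [[89, 366], [105, 392], [87, 406], [70, 379]]
scene red0 [58 26 10  9 52] [62.3 29.8] [[58, 27], [64, 26], [66, 34], [62, 34]]
scene red0 [274 344  15  14 166] [281.  350.4] [[287, 346], [288, 352], [285, 356], [276, 356], [274, 349], [278, 344]]
side blue [342 190  52  27 673] [366.8 203.8] [[393, 206], [361, 216], [342, 198], [370, 190]]
side blue [315 255  18  19 175] [323.5 264. ] [[332, 255], [331, 265], [315, 273], [316, 264]]
side red0 [211 242  10  16 122] [215.9 249.9] [[219, 242], [220, 256], [213, 257], [211, 243]]
```

View pics/crop.png

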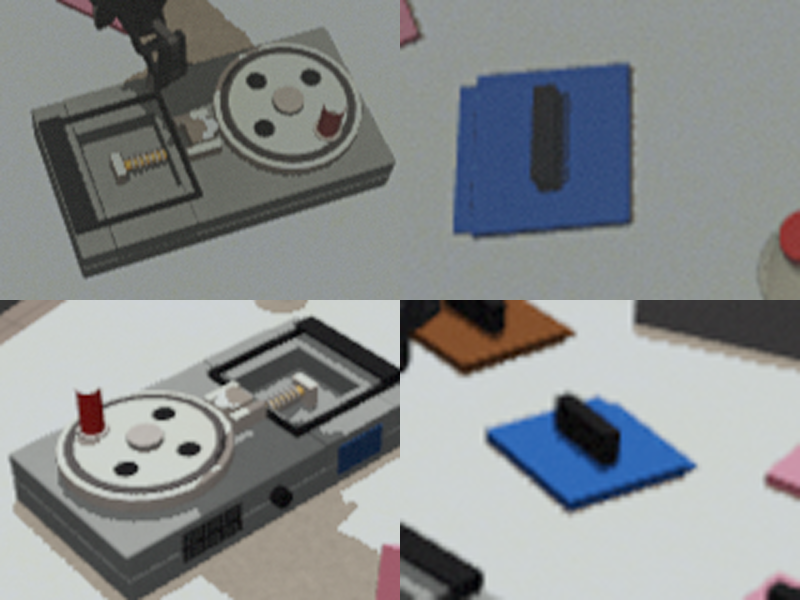

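Crops: hub, knob, groove (left) and ridge are clear; the cover's tongue is its left edge in the scene view (towards image left), as is the machine's groove.

Run:
```python
from h import *
a=camera('scene');b=camera('side')
A=lambda u,v:(270+u*.4675,180+v*.4667)
C=lambda u,v:(160+(u-400)*.3,280+v*.3)
B=lambda u,v:(180+u*.4,205+(v-300)*.4)
D=lambda u,v:(320+(u-400)*.25,165+(v-300)*.25)
P={}
for n,p,q in(('hub',A(288,98),B(146,436)),('knobtop',A(331,112),B(90,392)),('ridgeR',A(163,95),B(297,430)),('ridgeF',A(200,193),B(213,372)),
 ('caseR',A(326,28),B(132,555)),('caseF',A(395,163),B(12,458)),('covRB(+y,+-)',C(632,64),D(694,465)),('covFB',C(632,220),D(570,508)),('ribmid',C(546,135),D(588,425))):
    P[n],e=tri(a,p,b,q);print(n,P[n].round(4),round(e,4))
n=P['hub'][:2]-(P['ridgeR']+P['ridgeF'])[:2]/2
print(np.degrees(np.arctan2(n[1],n[0])),np.linalg.norm(n))
for z in (.012,):
  for p in((184,303),(228,301),(227.5,346.5),(182,350)):print(onz(a,*p,z).round(4))
```

```text
hub [0.6167 0.1763 0.0873] 0.002
knobtop [0.6727 0.1854 0.1236] 0.0011
ridgeR [0.5174 0.0691 0.0637] 0.0083
ridgeF [0.6462 0.0286 0.0627] 0.0042
caseR [0.5503 0.2911 0.0569] 0.0093
caseF [0.7386 0.238  0.0511] 0.0048
covRB(+y,+-) [ 0.4643 -0.2908  0.0225] 0.1001
covFB [ 0.5573 -0.335  -0.0637] 0.0512
ribmid [ 0.5258 -0.3442  0.0269] 0.0016
74.69167640823936 0.13212412692535672
[ 0.4525 -0.3614  0.012 ]
[ 0.5088 -0.2713  0.012 ]
[ 0.6075 -0.3287  0.012 ]
[ 0.5549 -0.419   0.012 ]
```

```bash
python3 -m handwheel '{"gripper":[1,1,1,1,1,1,1,1],"slide":[[30,16,0],[30,16,0],[30,16,0],[30,16,0],[30,16,0],[30,15,0],[0,0,0],[0,0,0]],"yaw":[0,0,0,0,0,0,0,0]}' 20
python3 - <<'E'
from h import *
w=snap('wrist','w1.png');o=sensors.get_obs();print(o['ee_pos'],o['tcp_rot'],o['wrist_force'])
E
```

```text
time: 1.02
ee_pos: [0.6452, 0.1816, 0.2296]
tcp_rot: [-179.9, 0.0, 90.1]
wrist_force: [-0.5, -0.8, 0.2]
opening: 0.0854
grasp_force: 0.0
[0.64494046 0.18040046 0.23048195] [-1.79929395e+02  3.24250465e-02  9.00613189e+01] [-0.4071856  -0.76331643 -0.56035737]
```

View pics/w1.png

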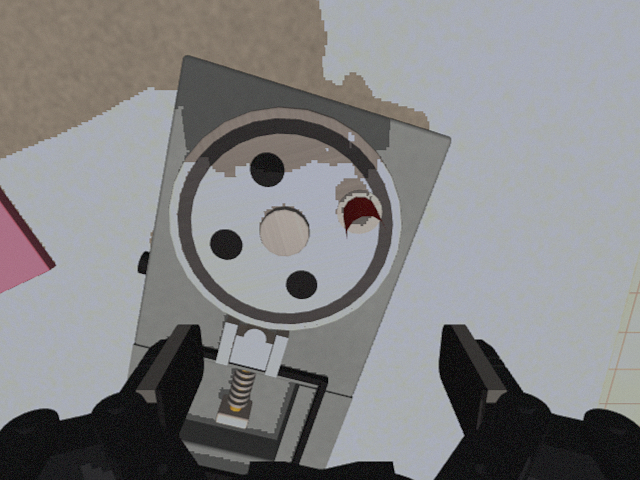

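The wrist view shows the wheel, with rim about (170–400, 107–329), hub (284,232) and red knob around (361,212); the machine's edges tilt about 16°.

Run:
```python
from h import *
w=camera('wrist');img=w['img']
print('hub',onz(w,284,232,.092),'rim ctr',onz(w,285,218,.082), 'nadir',onz(w,320,240,0),ray(w,320,240)[0])
for n,p in (('l',(170,218)),('r',(400,218)),('t',(285,107)),('b',(285,329))): print(n,onz(w,*p,.082))
hsv=cv2.cvtColor(img,cv2.COLOR_RGB2HSV)
m=cv2.inRange(hsv,(172,120,40),(180,255,255))|cv2.inRange(hsv,(0,120,40),(6,255,255))
ys,xs=np.nonzero(m[150:300,320:420]);print(xs.min()+320,xs.max()+320,ys.min()+150,ys.max()+150)
for z in(.086,.136):print(z,onz(w,361,212,z),onz(w,362,224,z),onz(w,360,200,z))
a,b=camera('scene'),camera('side')
# case deck edges: right edge (450,138)-(352,396); back edge (186,56)-(450,138)
A,B,C=[onz(w,*p,.06) for p in((450,140),(352,396),(186,57))]
print(A,B,C,np.degrees(np.arctan2(*(A-B)[1::-1])),np.degrees(np.arctan2(*(A-C)[1::-1])))
cv2.imwrite('pics/knob.png',cv2.resize(np.hstack([img[150:270,300:420],]),(480,480),interpolation=0)[:,:,::-1])
```

```text
hub [0.61861464 0.17393796 0.092     ] rim ctr [0.6187016  0.18135327 0.082     ] nadir [0.64375685 0.1359814  0.        ] [0.64523802 0.26591827 0.37377307]
l [0.53523841 0.18127291 0.082     ]
r [0.70207974 0.18143354 0.082     ]
t [0.6208421  0.25806301 0.082     ]
b [0.61613216 0.08927133 0.082     ]
344 380 196 227
0.086 [0.67327912 0.1870034  0.086     ] [0.67428369 0.17808326 0.086     ] [0.67229404 0.19575058 0.086     ]
0.136 [0.66840704 0.2007147  0.136     ] [0.66923706 0.19334442 0.136     ] [0.66759311 0.20794208 0.136     ]
[0.7392486  0.23449623 0.06      ] [0.67316955 0.00607562 0.06      ] [0.55167541 0.29027324 0.06      ] 73.865547515466 -16.56044153880466
```

View pics/knob.png

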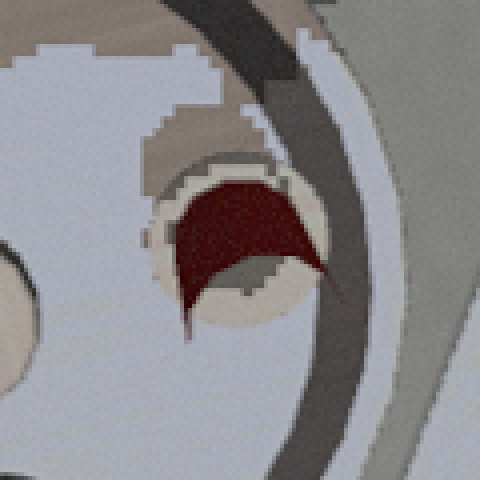

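```bash
python3 -m handwheel '{"gripper":[1,1,1,1,1,1,1],"slide":[[8,28,0],[0,0,25],[0,0,30],[0,0,30],[0,0,30],[0,0,15],[0,0,0]],"yaw":[0,0,0,0,0,0,0]}' 20
python3 -m handwheel '{"gripper":[-0.4,-0.4,-0.4,-0.4,-0.4,-0.4],"slide":[[0,0,0],[0,0,0],[0,0,0],[0,0,0],[0,0,0],[0,0,0]],"yaw":[0,0,0,0,0,0]}' 20
python3 -m handwheel '{"gripper":[-1,-1,-1,-1],"slide":[[0,0,0],[0,0,0],[0,0,0],[0,0,0]],"yaw":[0,0,0,0]}' 20
```

```text
time: 1.8
ee_pos: [0.671, 0.1863, 0.0974]
tcp_rot: [-179.7, 0.1, 89.9]
wrist_force: [-1.0, 0.3, 0.4]
opening: 0.0854
grasp_force: 0.0
time: 2.3
ee_pos: [0.673, 0.1881, 0.1021]
tcp_rot: [180.0, -0.0, 90.0]
wrist_force: [-0.8, -0.2, 1.5]
opening: 0.0255
grasp_force: 0.6
time: 2.63
ee_pos: [0.6724, 0.188, 0.1022]
tcp_rot: [-180.0, 0.0, 90.0]
wrist_force: [-5.9, -1.3, 6.9]
opening: 0.0233
grasp_force: 19.7
```

```bash
python3 -m handwheel '{"gripper":[-1,-1],"slide":[[4.5,-1.6,0],[4.5,-1.6,0]],"yaw":[0,0]}' >>log
python3 -m handwheel '{"gripper":[-1,-1],"slide":[[4.2,-2.3,0],[4.1,-2.4,0]],"yaw":[0,0]}' >>log
python3 -m handwheel '{"gripper":[-1,-1],"slide":[[3.7,-3,0],[3.7,-3.1,0]],"yaw":[0,0]}' >>log
python3 -m handwheel '{"gripper":[-1,-1],"slide":[[3.2,-3.6,0],[3,-3.7,0]],"yaw":[0,0]}' >>log
python3 -m handwheel '{"gripper":[-1,-1],"slide":[[2.5,-4.1,0],[2.4,-4.2,0]],"yaw":[0,0]}' >>log
python3 -m handwheel '{"gripper":[-1,-1],"slide":[[1.8,-4.5,0],[1.6,-4.5,0]],"yaw":[0,0]}' >>log
python3 -m handwheel '{"gripper":[-1,-1],"slide":[[0.9,-4.7,0],[0.8,-4.7,0]],"yaw":[0,0]}' >>log
python3 -m handwheel '{"gripper":[-1,-1],"slide":[[0.1,-4.8,0],[0,-4.8,0]],"yaw":[0,0]}' >>log
cat > an.py <<'E'
import re,numpy as np
T=open('log').read()
f=lambda k:np.array([[float(x) for x in s.split(',')] for s in re.findall(k+r': \[(.*?)\]',T)])
P,F=f('ee_pos'),f('wrist_force');G=re.findall(r'grasp_force: (\S+)',T);O=re.findall(r'opening: (\S+)',T)
c=np.array([.6187,.1738])
for p,w,g,o in zip(P,F,G,O):
    d=p[:2]-c;r=np.hypot(*d);a=np.degrees(np.arctan2(d[1],d[0]));e=d/r
    print(f"ang {a:6.1f} r {r*1e3:5.1f} rad {w[:2]@e:6.2f} tan {w[:2]@[-e[1],e[0]]:6.2f} Fz {w[2]:5.1f} z {p[2]:.4f} g {g} o {o}")
E
python3 an.py
```

```text
ang   24.1 r  55.6 rad  -7.33 tan  -1.21 Fz   6.5 z 0.1022 g 19.7 o 0.0232
ang   34.0 r  55.7 rad  -5.39 tan  -0.83 Fz   5.4 z 0.1022 g 19.6 o 0.0237
ang   43.7 r  55.9 rad  -5.42 tan  -1.18 Fz   4.6 z 0.1022 g 19.6 o 0.0234
ang   53.5 r  56.0 rad  -2.79 tan  -1.94 Fz   5.4 z 0.1022 g 19.6 o 0.0233
ang   63.4 r  56.0 rad  -2.32 tan  -1.84 Fz   6.1 z 0.1022 g 19.7 o 0.0235
ang   73.3 r  56.0 rad  -0.84 tan  -1.71 Fz   5.9 z 0.1022 g 19.7 o 0.0234
ang   83.1 r  56.0 rad   0.30 tan  -1.68 Fz   4.9 z 0.1022 g 19.7 o 0.0231
ang   93.1 r  56.0 rad   0.82 tan  -1.45 Fz   5.5 z 0.1022 g 19.7 o 0.0233
```

```bash
python3 -m handwheel '{"gripper":[-1,-1],"slide":[[-0.7,-4.8,0],[-0.9,-4.7,0]],"yaw":[0,0]}' >>log
python3 -m handwheel '{"gripper":[-1,-1],"slide":[[-1.5,-4.5,0],[-1.7,-4.5,0]],"yaw":[0,0]}' >>log
python3 -m handwheel '{"gripper":[-1,-1],"slide":[[-2.3,-4.2,0],[-2.4,-4.1,0]],"yaw":[0,0]}' >>log
python3 -m handwheel '{"gripper":[-1,-1],"slide":[[-3,-3.8,0],[-3.1,-3.6,0]],"yaw":[0,0]}' >>log
python3 -m handwheel '{"gripper":[-1,-1],"slide":[[-3.6,-3.2,0],[-3.7,-3,0]],"yaw":[0,0]}' >>log
python3 -m handwheel '{"gripper":[-1,-1],"slide":[[-4.1,-2.5,0],[-4.2,-2.4,0]],"yaw":[0,0]}' >>log
python3 -m handwheel '{"gripper":[-1,-1],"slide":[[-4.5,-1.8,0],[-4.5,-1.6,0]],"yaw":[0,0]}' >>log
python3 -m handwheel '{"gripper":[-1,-1],"slide":[[-4.7,-0.9,0],[-4.7,-0.8,0]],"yaw":[0,0]}' >>log
python3 -m handwheel '{"gripper":[-1,-1],"slide":[[-4.8,-0.1,0],[-4.8,0,0]],"yaw":[0,0]}' >>log
python3 -m handwheel '{"gripper":[-1,-1],"slide":[[-4.8,0.7,0],[-4.7,0.9,0]],"yaw":[0,0]}' >>log
python3 an.py|tail -10
```

```text
ang  103.0 r  55.9 rad   2.08 tan  -1.20 Fz   5.5 z 0.1022 g 19.7 o 0.0233
ang  112.9 r  55.8 rad   2.07 tan  -1.53 Fz   5.1 z 0.1022 g 19.7 o 0.0233
ang  122.7 r  55.6 rad   3.09 tan  -0.92 Fz   6.0 z 0.1022 g 19.7 o 0.0239
ang  132.9 r  55.5 rad   4.02 tan  -1.69 Fz   6.6 z 0.1022 g 19.7 o 0.0233
ang  142.9 r  55.4 rad   3.43 tan  -1.55 Fz   6.4 z 0.1022 g 19.8 o 0.0234
ang  153.1 r  55.2 rad   5.28 tan  -0.90 Fz   7.3 z 0.1022 g 19.9 o 0.0236
ang  163.3 r  55.0 rad   4.97 tan  -0.91 Fz   7.7 z 0.1022 g 19.9 o 0.0235
ang  173.5 r  54.9 rad   5.20 tan  -0.62 Fz   7.8 z 0.1022 g 20.0 o 0.0235
ang -176.3 r  54.7 rad   4.04 tan  -2.56 Fz   8.0 z 0.1021 g 20.0 o 0.0235
ang -166.7 r  54.6 rad   4.17 tan  -5.82 Fz   8.5 z 0.1022 g 20.0 o 0.0233
```

```bash
python3 -m handwheel '{"gripper":[-1],"slide":[[-4.6,1.3,0]],"yaw":[0]}' >>log
python3 -m handwheel '{"gripper":[-1],"slide":[[-4.5,1.7,0]],"yaw":[0]}' >>log
python3 -m handwheel '{"gripper":[-1],"slide":[[-4.3,2.1,0]],"yaw":[0]}' >>log
python3 -m handwheel '{"gripper":[-1],"slide":[[-4.1,2.5,0]],"yaw":[0]}' >>log
python3 -m handwheel '{"gripper":[-1],"slide":[[-3.9,2.8,0]],"yaw":[0]}' >>log
python3 -m handwheel '{"gripper":[-1],"slide":[[-3.6,3.1,0]],"yaw":[0]}' >>log
python3 -m handwheel '{"gripper":[-1],"slide":[[-3.3,3.4,0]],"yaw":[0]}' >>log
python3 an.py|tail -7
```

```text
ang -161.7 r  54.5 rad   4.13 tan  -7.26 Fz   8.1 z 0.1022 g 20.0 o 0.0235
ang -156.5 r  54.4 rad   3.58 tan  -5.05 Fz   8.2 z 0.1021 g 20.0 o 0.023
ang -151.3 r  54.4 rad   2.33 tan  -4.70 Fz   8.5 z 0.1022 g 20.0 o 0.0237
ang -146.0 r  54.3 rad   1.26 tan  -3.14 Fz   6.4 z 0.1021 g 19.9 o 0.0233
ang -140.5 r  54.3 rad   0.08 tan  -0.84 Fz   6.9 z 0.1022 g 19.8 o 0.0235
ang -135.2 r  54.2 rad  -0.57 tan  -0.14 Fz   5.9 z 0.1022 g 19.8 o 0.0234
ang -130.1 r  54.2 rad  -2.99 tan  -1.73 Fz   6.9 z 0.1022 g 19.8 o 0.0235
```

```bash
python3 -m handwheel '{"gripper":[-1],"slide":[[3.2,-3.5,0]],"yaw":[0]}' >>log
python3 -m handwheel '{"gripper":[-1],"slide":[[3.5,-3.2,0]],"yaw":[0]}' >>log
python3 -m handwheel '{"gripper":[-1],"slide":[[3.8,-2.9,0]],"yaw":[0]}' >>log
python3 -m handwheel '{"gripper":[-1],"slide":[[4,-2.6,0]],"yaw":[0]}' >>log
python3 -m handwheel '{"gripper":[-1],"slide":[[4.3,-2.2,0]],"yaw":[0]}' >>log
python3 -m handwheel '{"gripper":[-1],"slide":[[4.4,-1.8,0]],"yaw":[0]}' >>log
python3 -m handwheel '{"gripper":[-1],"slide":[[4.6,-1.4,0]],"yaw":[0]}' >>log
python3 -m handwheel '{"gripper":[-1],"slide":[[4.7,-1,0]],"yaw":[0]}' >>log
python3 -m handwheel '{"gripper":[-1],"slide":[[4.8,-0.6,0]],"yaw":[0]}' >>log
python3 -m handwheel '{"gripper":[-1],"slide":[[4.8,-0.2,0]],"yaw":[0]}' >>log
python3 an.py|tail -10
```

```text
ang -133.7 r  54.2 rad  -0.88 tan   1.65 Fz   7.5 z 0.1022 g 20.1 o 0.0235
ang -139.6 r  54.3 rad  -0.18 tan   1.33 Fz   5.9 z 0.1022 g 20.0 o 0.0238
ang -144.8 r  54.3 rad   0.25 tan   3.13 Fz   5.4 z 0.1022 g 19.9 o 0.0238
ang -149.6 r  54.4 rad   0.22 tan   5.32 Fz   5.8 z 0.1022 g 19.9 o 0.0228
ang -154.4 r  54.4 rad   0.96 tan   6.41 Fz   5.4 z 0.1022 g 19.9 o 0.0233
ang -159.4 r  54.5 rad   1.44 tan   6.08 Fz   5.9 z 0.1022 g 19.9 o 0.0234
ang -164.5 r  54.6 rad   1.60 tan   6.51 Fz   7.5 z 0.1022 g 20.0 o 0.0237
ang -169.6 r  54.6 rad   2.16 tan   5.09 Fz   7.3 z 0.1021 g 20.0 o 0.0236
ang -175.0 r  54.7 rad   2.96 tan   2.85 Fz   7.0 z 0.1022 g 20.1 o 0.0232
ang  179.7 r  54.8 rad   1.39 tan   1.11 Fz   7.9 z 0.1022 g 20.1 o 0.0232
```

```bash
python3 -m handwheel '{"gripper":[-1,-1,-1,-1,-1,-1],"slide":[[-4.8,0.2,0],[-4.8,0.6,0],[-4.7,1,0],[-4.6,1.4,0],[0,0,0],[0,0,0]],"yaw":[0,0,0,0,0,0]}' >>log
python3 an.py|tail -1
python3 -m handwheel '{"gripper":[0,0.2,0.6,0.8,0.8,0.8],"slide":[[0,0,0],[0,0,0],[0,0,0],[0,0,0],[0,0,0],[0,0,0]],"yaw":[0,0,0,0,0,0]}'
python3 -m handwheel '{"gripper":[0.8,0.8,0.8,0.8,0.8,0.8],"slide":[[0,0,-15],[0,0,-30],[0,0,-30],[0,0,-30],[0,0,-20],[0,0,0]],"yaw":[0,0,0,0,0,0]}'
python3 - <<'E'
from h import *
b=snap('side','b2.png')
hsv=cv2.cvtColor(b['img'],cv2.COLOR_RGB2HSV)
k,l,s,ce=cv2.connectedComponentsWithStats(cv2.inRange(hsv,(0,150,40),(4,255,255)))
for i in range(1,k):
  if s[i,4]>30:print(s[i],ce[i])
c=np.array([.6187,.1738])
for t in(-150,-160,-170):
  t=np.radians(t);print(t,proj(b,np.array([*(c+.055*np.array([np.cos(t),np.sin(t)])),.111])))
E
```

```text
ang -159.7 r  54.5 rad   0.39 tan   3.37 Fz   6.4 z 0.1021 g 20.1 o 0.0235
time: 8.05
ee_pos: [0.5671, 0.1553, 0.1011]
tcp_rot: [-180.0, -0.0, 90.0]
wrist_force: [-0.1, -0.2, -0.0]
opening: 0.0771
grasp_force: 0.0
time: 8.55
ee_pos: [0.5684, 0.1556, 0.2313]
tcp_rot: [179.6, -0.1, 90.0]
wrist_force: [1.7, 0.9, 0.6]
opening: 0.0769
grasp_force: 0.0
[289 149   9   8  59] [292.88135593 152.79661017]
[255 248  10  17 124] [259.67741935 256.58064516]
-2.6179938779914944 (np.float64(260.3751342106027), np.float64(251.16629487598036))
-2.792526803190927 (np.float64(259.60050084709206), np.float64(253.60412151262133))
-2.9670597283903604 (np.float64(258.1266997848443), np.float64(255.9847113754128))
```

```bash
python3 -m handwheel '{"gripper":[1,1,1,1,1,1,1,1],"slide":[[-30,-2,0],[-36,-3,0],[-36,-3,0],[-36,-3,0],[-36,-3,0],[-36,-3,0],[-36,-3,0],[-36,-3,0]],"yaw":[0,0,0,0,0,0,0,0]}'
python3 -m handwheel '{"gripper":[1,1,1,1,1,1,1,1],"slide":[[-36,-2,0],[-36,-2,0],[-36,-2,0],[-36,-2,0],[-36,-2,0],[-38,-2,0],[0,0,0],[0,0,0]],"yaw":[0,0,0,0,0,0,0,0]}'
python3 -m handwheel '{"gripper":[1,1,1,1,1,1,1],"slide":[[0,0,0],[0,0,0],[0,0,0],[0,0,0],[0,0,0],[0,0,0],[0,0,0]],"yaw":[0.108,0.108,0.108,0.108,0.108,0,0]}'
python3 - <<'E'
from h import *
w=snap('wrist','w2.png');a=snap('scene','a2.png');b=snap('side');o=sensors.get_obs();print(o['ee_pos'],o['tcp_rot'],o['q'])
print('bottle',onz(a,281,350,.17)); print('jar',onz(a,492,172,.1))
c=np.array([.6187,.1738])
for n,cc,im in(('scene',a,a['img']),('side',b,b['img'])):
  hsv=cv2.cvtColor(im,cv2.COLOR_RGB2HSV)
  m=cv2.inRange(hsv,(170,130,40),(180,255,255))|cv2.inRange(hsv,(0,130,40),(5,255,255))
  k,l,s,ce=cv2.connectedComponentsWithStats(m)
  for i in range(1,k):
    if s[i,4]>30:print(n,s[i],ce[i].round(1))
  for t in(14.5,-150,-160,-170):
    t=np.radians(t);print(np.round(proj(cc,np.array([*(c+.055*np.array([np.cos(t),np.sin(t)])),.111])),1))
E
```

```text
time: 9.27
ee_pos: [0.5434, -0.1284, 0.225]
tcp_rot: [-179.9, -0.0, 90.0]
wrist_force: [0.6, -0.7, -0.1]
opening: 0.0853
grasp_force: 0.0
time: 9.93
ee_pos: [0.5314, -0.3464, 0.224]
tcp_rot: [-179.9, -0.1, 89.8]
wrist_force: [-0.0, 0.4, -0.3]
opening: 0.0856
grasp_force: 0.0
time: 10.52
ee_pos: [0.5323, -0.3437, 0.2259]
tcp_rot: [-180.0, -0.0, 59.3]
wrist_force: [0.4, -0.2, -0.1]
opening: 0.0856
grasp_force: 0.0
[ 0.53228142 -0.34428738  0.22616928] [-1.79988492e+02 -2.25429526e-03  5.92468172e+01] [-3.28961962e+01  1.69463220e+01  2.33357536e+01  9.64010164e+01
  1.82237192e-03  8.78569862e+01]
bottle [ 0.73561107 -0.25039253  0.17      ]
jar [0.62493397 0.4580564  0.1       ]
scene [58 25 10 11 80] [62.6 29.6]
scene [274 343  15  16 179] [281.  350.5]
[424.1 234.3]
[384.  213.4]
[385.8 210.6]
[388.1 208.1]
side [289 149   9   8  63] [293.  152.8]
side [255 248  10  17 138] [259.9 256.6]
[216.  246.6]
[260.4 251.2]
[259.6 253.6]
[258.1 256. ]
```

View pics/w2.png

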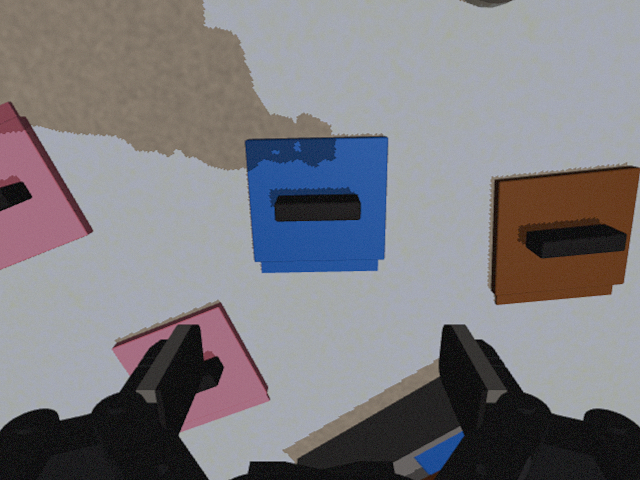

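Blue cover below the wrist: board top corners near (247,141), (387,136), (384,258), (255,261), tongue at the bottom edge, rib top face about (275–361, 195–208).

Run:
```python
from h import *
w=camera('wrist');img=w['img'];o=sensors.get_obs();print(o['ee_pos'])
hsv=cv2.cvtColor(img,cv2.COLOR_RGB2HSV)
m=cv2.inRange(hsv,(100,100,20),(125,255,255));m[290:]=0
cn=max(cv2.findContours(m,0,2)[0],key=cv2.contourArea)
h=cv2.convexHull(cn);print(cv2.approxPolyDP(h,3,True)[:,0].tolist())
p=[onz(w,*q,.012) for q in((247,140),(387,136),(385,258),(255,261))]
print(np.round(p,4),np.mean(p,0).round(4))
print('yaw',np.degrees(np.arctan2(*(p[1]-p[0])[1::-1])),np.degrees(np.arctan2(*(p[2]-p[3])[1::-1])),np.degrees(np.arctan2(*(p[1]-p[2])[1::-1]))-90,np.linalg.norm(p[1]-p[0]),np.linalg.norm(p[1]-p[2]))
g=img[185:230,262:375].max(2);d=(g<75).astype(np.uint8)
cn=max(cv2.findContours(d,0,2)[0],key=cv2.contourArea)+[262,185];print(cv2.approxPolyDP(cv2.convexHull(cn),1.5,True)[:,0].tolist(),cv2.minAreaRect(cn))
cv2.imwrite('pics/rib.png',cv2.resize(img[180:235,260:380],(720,330),interpolation=0)[:,:,::-1])
```

```text
[ 0.53225044 -0.34442818  0.22621492]
[[385, 136], [383, 257], [376, 269], [262, 271], [254, 259], [245, 140]]
[[ 0.5045 -0.2698  0.012 ]
 [ 0.6065 -0.3268  0.012 ]
 [ 0.5539 -0.4225  0.012 ]
 [ 0.4497 -0.3639  0.012 ]] [ 0.5287 -0.3458  0.012 ]
yaw -29.190248776018365 -29.357652057475907 -28.770073836403633 0.116786695828053 0.10921192996607419
[[359, 201], [359, 217], [343, 219], [277, 220], [275, 219], [273, 205], [279, 194], [354, 193]] ((316.07080078125, 206.3282928466797), (26.483367919921875, 86.06564331054688), 88.78113555908203)
```

View pics/rib.png

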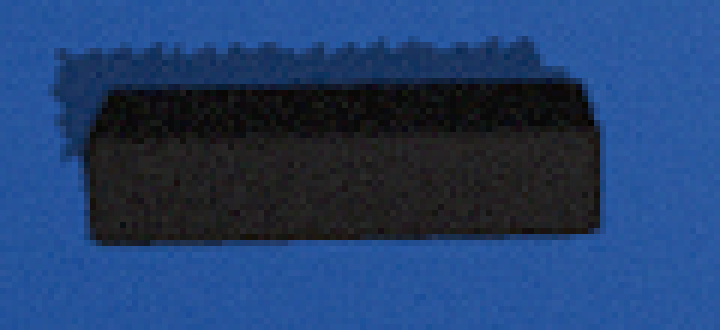

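Rib crop: the top face spans about (275,203)–(360,219) in the wrist image.

Run:
```python
from h import *
w=camera('wrist');o=sensors.get_obs()
p=np.array([onz(w,*q,.042) for q in((274.7,202.8),(359.7,201.2),(359.7,218.8),(275.3,220.7))])
c=p.mean(0);print(p.round(4),c,np.linalg.norm(p[1]-p[0]),np.linalg.norm(p[1]-p[2]))
t=np.radians(59.25);d=c-o['ee_pos'];print('tool x,y mm',1e3*(d[:2]@[np.cos(t),np.sin(t)]),1e3*(d[:2]@[np.sin(t),-np.cos(t)]))
```

```text
[[ 0.5019 -0.3224  0.042 ]
 [ 0.5613 -0.3562  0.042 ]
 [ 0.5541 -0.3691  0.042 ]
 [ 0.4942 -0.3352  0.042 ]] [ 0.52787779 -0.34572998  0.042     ] 0.06831040961647677 0.014705439656270148
tool x,y mm -3.25011494265526 -3.1437027368711425
```

```bash
python3 -m handwheel '{"gripper":[1,1,1,1,1,1,1,1],"slide":[[-3,-3,0],[0,0,35],[0,0,38],[0,0,38],[0,0,38],[0,0,30],[0,0,20],[0,0,0]],"yaw":[-0.03,0,0,0,0,0,0,0]}'
python3 -m handwheel '{"gripper":[1,1,1,1],"slide":[[0,0,10],[0,0,8],[0,0,0],[0,0,0]],"yaw":[0,0,0,0]}'
python3 -m handwheel '{"gripper":[0.4,0.2,0,-0.2,-0.2,-0.2],"slide":[[0,0,0],[0,0,0],[0,0,0],[0,0,0],[0,0,0],[0,0,0]],"yaw":[0,0,0,0,0,0]}' 40
```

```text
time: 11.43
ee_pos: [0.5256, -0.3442, 0.0219]
tcp_rot: [-179.6, -0.0, 60.8]
wrist_force: [0.1, 0.4, 0.0]
opening: 0.0852
grasp_force: 0.0
time: 11.77
ee_pos: [0.5285, -0.3461, 0.0101]
tcp_rot: [179.9, 0.0, 60.8]
wrist_force: [0.1, -0.6, -0.0]
opening: 0.0853
grasp_force: 0.0
time: 12.27
ee_pos: [0.5286, -0.3462, 0.0107]
tcp_rot: [179.9, 0.0, 60.8]
wrist_force: [-0.6, 0.1, 6.4]
opening: 0.0693
grasp_force: 47.6
```

```bash
python3 -m handwheel '{"gripper":[1,1,1,1,1,1],"slide":[[0,0,0],[0,0,0],[0,0,0],[0,0,3],[0,0,3],[0,0,0]],"yaw":[0,0,0,0,0,0]}'
python3 -m handwheel '{"gripper":[0.4,0.2,0,-0.2,-0.2,-0.2],"slide":[[0,0,0],[0,0,0],[0,0,0],[0,0,0],[0,0,0],[0,0,0]],"yaw":[0,0,0,0,0,0]}' 40
python3 - <<'E'
from h import *
w=snap('wrist','w3.png')
E
```

```text
time: 12.77
ee_pos: [0.5277, -0.3456, 0.0022]
tcp_rot: [-179.9, -0.0, 60.8]
wrist_force: [0.1, 0.3, -0.1]
opening: 0.0854
grasp_force: 0.0
time: 13.27
ee_pos: [0.5288, -0.3463, 0.0046]
tcp_rot: [179.9, 0.0, 60.8]
wrist_force: [0.9, -0.7, 6.6]
opening: 0.0689
grasp_force: 56.0
```

View pics/w3.png

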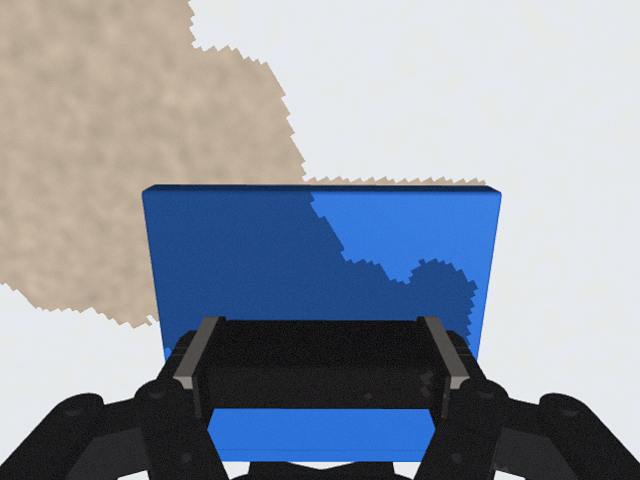

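The fingers hold the rib centrally by both its ends, so the board can pivot in the pads. Lift and carry.

```bash
python3 -m handwheel '{"gripper":[-0.2,-0.2,-0.2,-0.2,-0.2,-0.2,-0.2,-0.2],"slide":[[0,0,-10],[0,0,-25],[0,0,-35],[0,0,-35],[0,0,-35],[0,0,-20],[0,0,0],[0,0,0]],"yaw":[0,0,0,0,0,0,-0.112,-0.113]}' 40
python3 -m handwheel '{"gripper":[-0.2,-0.2,-0.2,-0.2,-0.2,-0.2],"slide":[[20,-3,0],[30,-5,0],[35,-6,0],[35,-6,0],[35,-6,0],[35,-6,0]],"yaw":[0,0,0,0,0,0]}'
python3 -m handwheel '{"gripper":[-0.2,-0.2,-0.2,-0.2,-0.2,-0.2,-0.2,-0.2],"slide":[[35,-6,0],[35,-6,0],[35,-6,0],[30,-5,0],[22,-5,0],[0,0,0],[0,0,0],[0,0,0]],"yaw":[0,0,0,0,0,0,0,0]}'
```

```text
time: 13.98
ee_pos: [0.5285, -0.3461, 0.1653]
tcp_rot: [179.9, 0.0, 73.9]
wrist_force: [-0.3, 0.1, -4.2]
opening: 0.0694
grasp_force: 53.9
time: 14.48
ee_pos: [0.5503, -0.1529, 0.1632]
tcp_rot: [-179.9, -0.0, 73.6]
wrist_force: [0.8, 1.4, -3.9]
opening: 0.0693
grasp_force: 53.9
time: 15.15
ee_pos: [0.5678, 0.0038, 0.1632]
tcp_rot: [-180.0, 0.0, 73.7]
wrist_force: [0.2, 0.0, -4.1]
opening: 0.0692
grasp_force: 53.9
```

```bash
python3 -m handwheel '{"gripper":[-0.2,-0.2,-0.2,-0.2,-0.2,-0.2],"slide":[[0,1,15],[0,0,25],[0,0,25],[0,0,13],[0,0,0],[0,0,0]],"yaw":[0,0,0,0,0,0]}'
python3 - <<'E'
from h import *
a=snap('scene');b=snap('side');o=sensors.get_obs();print(o['ee_pos'])
zt=o['ee_pos'][2]-.0046+.012
ax=np.array([.619,.1742]);t=np.radians(73.7);Y=np.array([np.cos(t),np.sin(t)]);X=np.array([Y[1],-Y[0]])
mm=lambda p:(1e3*np.array([(p[:2]-ax)@X,(p[:2]-ax)@Y+.1])).round(1)
print('tcp in machine',mm(o['ee_pos']))
for n,c in(('scene',a),('side',b)):
  hsv=cv2.cvtColor(c['img'],cv2.COLOR_RGB2HSV)
  m=cv2.inRange(hsv,(103,100,20),(125,255,255));k,l,s,ce=cv2.connectedComponentsWithStats(m)
  q=proj(c,np.array([*o['ee_pos'][:2],zt]));print(n,np.round(q))
  for i in range(1,k):
    if s[i,4]>60 and np.hypot(*(ce[i]-q))<70:
      cn=cv2.findContours((l==i).astype(np.uint8),0,2)[0][0]
      for p in cv2.approxPolyDP(cv2.convexHull(cn),2,True)[:,0]:print(p,mm(onz(c,*p,zt)))
I=np.hstack([cv2.resize(a['img'][180:330,270:470],(400,300),interpolation=2),cv2.resize(b['img'][180:330,180:380],(400,300),interpolation=2)])
cv2.imwrite('pics/ab.png',I[:,:,::-1])
E
```

```text
time: 15.65
ee_pos: [0.5687, 0.003, 0.0854]
tcp_rot: [-179.9, 0.0, 73.6]
wrist_force: [0.7, -0.1, -2.7]
opening: 0.0693
grasp_force: 53.8
[0.56979327 0.00338173 0.08700235]
tcp in machine [  0.7 -77.8]
scene [336. 246.]
[351 227] [-36.8 -25.2]
[365 261] [ 61.5 -26.4]
[316 275] [  59.7 -146.5]
[302 236] [ -50.5 -145.8]
[323 227] [-58.5 -89.8]
side [294. 228.]
[264 228] [ 52.1 -20.9]
[278 221] [ 53.2 -68.5]
[314 222] [ -13.5 -136.1]
[328 231] [ -68.  -134.8]
[291 251] [-69.3  -8.8]
[268 235] [20.7 -9.1]
[332 255] [-147.4  -71.8]
[331 265] [-173.4  -43.1]
[315 273] [-169.9    4.8]
[316 263] [-144.3  -22.1]
```

View pics/ab.png

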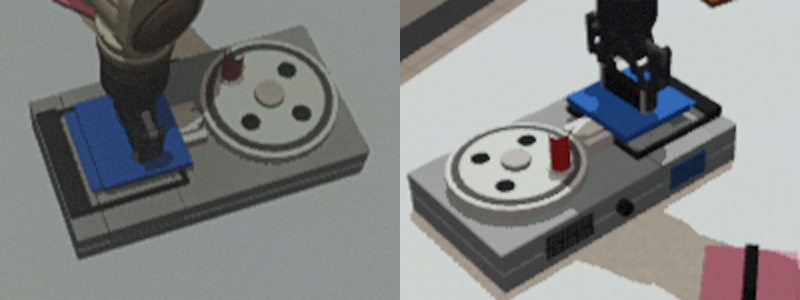

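Both views show the cover level over the bay, centred between the cheeks (measured x −58 to +61 mm), with its tongue just short of the lip. Lower onto the ridge.

```bash
python3 -m handwheel '{"gripper":[-0.2,-0.2,-0.2,-0.2,-0.2],"slide":[[2,0,6],[0,0,6],[0,0,0],[0,0,0],[0,0,0]],"yaw":[0,0,0,0,0]}' 25
python3 -m handwheel '{"gripper":[-0.2,-0.2,-0.2],"slide":[[0,0,2],[0,0,1],[0,0,0]],"yaw":[0,0,0]}'
python3 -m handwheel '{"gripper":[-0.2,-0.2,-0.2],"slide":[[0,0,2],[0,0,1],[0,0,0]],"yaw":[0,0,0]}'
```

```text
time: 16.17
ee_pos: [0.5696, 0.0057, 0.0734]
tcp_rot: [-180.0, 0.0, 73.7]
wrist_force: [0.2, -0.0, -2.8]
opening: 0.0689
grasp_force: 53.9
time: 16.42
ee_pos: [0.5699, 0.0057, 0.0714]
tcp_rot: [179.9, -0.0, 73.7]
wrist_force: [-1.4, -0.7, 2.9]
opening: 0.0696
grasp_force: 55.5
time: 16.67
ee_pos: [0.5701, 0.0053, 0.0704]
tcp_rot: [179.8, -0.0, 73.7]
wrist_force: [-7.6, -4.5, 18.9]
opening: 0.0695
grasp_force: 61.1
```

```bash
python3 -m handwheel '{"gripper":[-0.2,-0.2,1,1,1,1,1,1],"slide":[[0,0,-1],[0,0,0],[0,0,0],[0,0,0],[0,0,0],[0,0,0],[0,0,0],[0,0,0]],"yaw":[0,0,0,0,0,0,0,0]}' 20
python3 - <<'E'
from h import *
w=snap('wrist','w4.png');o=sensors.get_obs();print(o['ee_pos'],o['wrist_force'])
ax=np.array([.619,.1742]);t=np.radians(73.7);Y=np.array([np.cos(t),np.sin(t)]);X=np.array([Y[1],-Y[0]])
mm=lambda p:(1e3*np.array([(p[:2]-ax)@X,(p[:2]-ax)@Y+.1])).round(1)
hsv=cv2.cvtColor(w['img'],cv2.COLOR_RGB2HSV);m=cv2.inRange(hsv,(100,100,20),(125,255,255))
cn=max(cv2.findContours(m,0,2)[0],key=cv2.contourArea)
for p in cv2.approxPolyDP(cv2.convexHull(cn),4,True)[:,0]:print(p,mm(onz(w,*p,.079)),mm(onz(w,*p,.072)))
E
```

```text
time: 17.33
ee_pos: [0.5695, 0.0057, 0.0681]
tcp_rot: [-180.0, 0.0, 73.7]
wrist_force: [0.1, 1.0, 0.4]
opening: 0.0855
grasp_force: 0.0
[0.56955606 0.00569068 0.06813399] [ 0.26451368 -0.60492171  0.38102599]
[507 196] [ 60.  -21.1] [ 63.2 -22.7]
[484 339] [ 59.4 -74.4] [ 62.5 -78.9]
[458 445] [  55.2 -123.9] [  58.1 -131. ]
[444 454] [  50.  -128.6] [  52.6 -135.9]
[201 454] [ -49.2 -128.5] [ -51.8 -135.8]
[184 445] [ -55.6 -123.8] [ -58.6 -130.9]
[139 212] [-59.7 -26.3] [-62.9 -28.3]
[141 194] [-58.2 -20.3] [-61.3 -21.9]
[162 187] [-51.2 -18. ] [-53.9 -19.5]
[480 187] [ 50.9 -18.1] [ 53.6 -19.6]
```

View pics/w4.png

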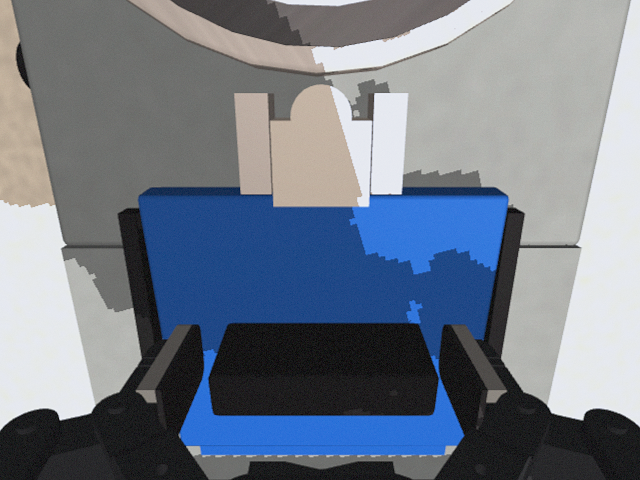

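Released, the board lies tilted with its tongue down before the groove and its free edge on the ridge, centred between the cheeks (board 141–507 px at row 195; cheeks at 128 and 515). Regrip in that tilt and slide in.

```bash
python3 -m handwheel '{"gripper":[0.4,0.2,0,-0.1,-0.1,-0.1],"slide":[[0,0,0],[0,0,0],[0,0,0],[0,0,0],[0,0,0],[0,0,0]],"yaw":[0,0,0,0,0,0]}' 20
python3 -m handwheel '{"gripper":[-0.1,-0.1,-0.1],"slide":[[-3,0,0],[-3,0,0],[0,0,0]],"yaw":[0,0,0]}'
python3 -m handwheel '{"gripper":[-0.1,-0.1,-0.1],"slide":[[-3,0,0],[-3,0,0],[0,0,0]],"yaw":[0,0,0]}'
python3 -m handwheel '{"gripper":[-0.1,-0.1,-0.1],"slide":[[-2,0,0],[-2,0,0],[0,0,0]],"yaw":[0,0,0]}'
```

```text
time: 17.88
ee_pos: [0.5703, 0.0056, 0.069]
tcp_rot: [179.9, -0.0, 73.7]
wrist_force: [3.0, -1.4, 5.4]
opening: 0.0691
grasp_force: 38.5
time: 18.13
ee_pos: [0.5681, 0.0001, 0.0688]
tcp_rot: [180.0, -0.1, 73.7]
wrist_force: [1.2, 3.2, 5.6]
opening: 0.0697
grasp_force: 37.9
time: 18.38
ee_pos: [0.5662, -0.0059, 0.0685]
tcp_rot: [180.0, -0.0, 73.7]
wrist_force: [0.2, 2.5, 6.5]
opening: 0.07
grasp_force: 36.1
time: 18.63
ee_pos: [0.565, -0.0099, 0.0682]
tcp_rot: [-180.0, 0.0, 73.7]
wrist_force: [1.7, 3.3, 2.8]
opening: 0.0698
grasp_force: 33.4
```

```bash
python3 -m handwheel '{"gripper":[-0.1,-0.1,-0.1],"slide":[[-1,0,0],[-1.5,0,0],[0,0,0]],"yaw":[0,0,0]}'
python3 -m handwheel '{"gripper":[-0.1,-0.1,-0.1],"slide":[[0,0,1],[0,0,1],[0,0,0]],"yaw":[0,0,0]}'
python3 - <<'E'
from h import *
w=snap('wrist','w5.png');o=sensors.get_obs()
ax=np.array([.619,.1742]);t=np.radians(73.7);Y=np.array([np.cos(t),np.sin(t)]);X=np.array([Y[1],-Y[0]])
mm=lambda p:(1e3*np.array([(p[:2]-ax)@X,(p[:2]-ax)@Y+.1])).round(1)
print(mm(o['ee_pos']))
hsv=cv2.cvtColor(w['img'],cv2.COLOR_RGB2HSV);m=cv2.inRange(hsv,(100,100,20),(125,255,255))
cn=max(cv2.findContours(m,0,2)[0],key=cv2.contourArea)
for p in cv2.approxPolyDP(cv2.convexHull(cn),4,True)[:,0]:print(p,mm(onz(w,*p,.079)),mm(onz(w,*p,.072)))
E
```

```text
time: 18.88
ee_pos: [0.5643, -0.0122, 0.0682]
tcp_rot: [-180.0, 0.0, 73.7]
wrist_force: [0.9, 2.9, 3.6]
opening: 0.0696
grasp_force: 33.4
time: 19.13
ee_pos: [0.5643, -0.0121, 0.0659]
tcp_rot: [-180.0, 0.0, 73.7]
wrist_force: [0.9, 3.2, 2.7]
opening: 0.07
grasp_force: 26.1
[ -0.2 -94.2]
[501 195] [ 57.  -38.8] [ 60.1 -40.5]
[476 361] [  56.6 -100.9] [  59.6 -105.9]
[165 359] [ -57.3 -100. ] [ -60.4 -104.9]
[140 201] [-57.9 -40.7] [-61.1 -42.4]
[152 188] [-53.5 -36.5] [-56.4 -38. ]
[488 188] [ 52.6 -36.6] [ 55.4 -38.1]
```

```bash
python3 -m handwheel '{"gripper":[0.2,0.6,1,1,1,1],"slide":[[0,0,0],[0,0,0],[0,0,0],[0,0,0],[0,0,0],[0,0,0]],"yaw":[0,0,0,0,0,0]}'
python3 -m handwheel '{"gripper":[1,1,1,1,1,1],"slide":[[0,0,-10],[0,0,-20],[0,0,-30],[0,0,-35],[0,0,-35],[0,0,0]],"yaw":[0,0,0,0,0,0]}'
python3 -m handwheel '{"gripper":[1,1,1,1],"slide":[[20,0,0],[30,0,0],[0,0,0],[0,0,0]],"yaw":[0,0,0,0]}'
python3 - <<'E'
from h import *
w=snap('wrist','w6.png');a=snap('scene');b=snap('side','b6.png')
ax=np.array([.619,.1742]);t=np.radians(73.7);Y=np.array([np.cos(t),np.sin(t)]);X=np.array([Y[1],-Y[0]])
mm=lambda p:(1e3*np.array([(p[:2]-ax)@X,(p[:2]-ax)@Y+.1])).round(1)
hsv=cv2.cvtColor(w['img'],cv2.COLOR_RGB2HSV);m=cv2.inRange(hsv,(100,100,20),(125,255,255))
cn=max(cv2.findContours(m,0,2)[0],key=cv2.contourArea)
for p in cv2.approxPolyDP(cv2.convexHull(cn),3,True)[:,0]:print(p,mm(onz(w,*p,.072)))
I=np.hstack([w['img'][:,::1],b['img'][150:350,150:417].repeat(1,0)]) if 0 else None
x=np.zeros((600,800,3),np.uint8);x[:480,:640]=w['img'];x[400:,400:]=cv2.resize(b['img'][205:305,230:430],(400,200),interpolation=2)
cv2.imwrite('pics/fin.png',x[:,:,::-1])
E
```

```text
time: 19.68
ee_pos: [0.5642, -0.0122, 0.066]
tcp_rot: [-180.0, 0.0, 73.7]
wrist_force: [0.3, 0.7, 1.2]
opening: 0.0855
grasp_force: 0.0
time: 20.18
ee_pos: [0.5662, -0.0122, 0.2046]
tcp_rot: [179.5, -0.1, 73.7]
wrist_force: [1.1, 0.3, 0.2]
opening: 0.0852
grasp_force: 0.0
time: 20.52
ee_pos: [0.5786, 0.0369, 0.1967]
tcp_rot: [180.0, 0.0, 73.8]
wrist_force: [-0.6, -0.3, -0.7]
opening: 0.0851
grasp_force: 0.0
[408 223] [ 57.9 -38.7]
[399 363] [  58.8 -149.2]
[333 366] [   8.9 -151.9]
[242 362] [ -59.9 -148.4]
[232 227] [-60.  -41.6]
[235 221] [-57.7 -37.4]
```

View pics/fin.png

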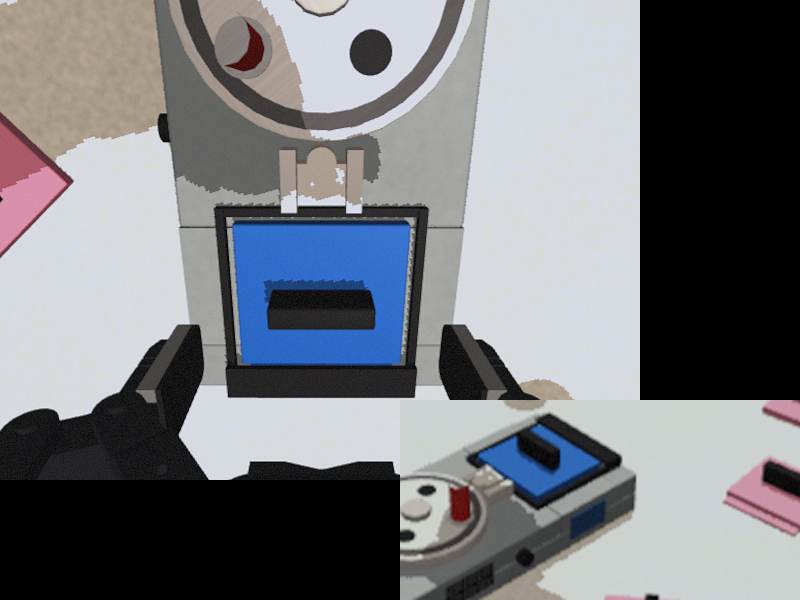

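The cover lies flat inside the frame, free edge behind the ridge (row 221) and tongue under the lip (row 366). The knob stands where I left it, at about (243,48).

```bash
python3 -c "
from workcell import ticket
print(ticket.job_done())"
```

```text
the job is handed in; nothing more can be done
None
```

I left the wheel standing at the middle of its rubbing place (drag about 6–7 N there, 1–2 N elsewhere). The blue cover lies flat in the bay, tongue under the lip and free edge behind the ridge. I handed the job in at about 20.5 s of the 72 s; no verdict came back.

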